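Clear the rock and stack the slide boxes

TASK

A rock sample has been left on the lid of the largest slide box: first set it down in the shallow wooden specimen tray. Then stack the slide boxes on the largest one, where it stands, as one neat column: the medium box centred on the largest, the small box centred on the medium, lids up, with all long sides running the same way. Set things down rather than dropping them, and leave the other things on the table, and the shell in the tray, as they are.

Things in the scene. Friction and masses are not known exactly. Their poses are not given: they have to be found in the camera images.
- large_box: Largest of three closed grey plastic slide boxes with flat lids, dark lid seam and pale label: 130 (x, long) x 90 (y) x 38 mm high, about 0.9 kg, loose on the table. Origin: centre of the underside; z up. The rock lies on its lid at the start. It is the foot of the column.
- medium_box: Medium closed grey slide box, 100 (x, long) x 60 (y) x 30 mm high, about 0.25 kg, loose on the table. Origin: centre of the underside; z up.
- small_box: Small closed grey slide box, 74 (x, long) x 46 (y) x 28 mm high, about 0.12 kg, loose on the table. Origin: centre of the underside; z up.
- stone: Brown rock sample, a rounded block 60 (x, long) x 40 (y) x 30 mm with a smaller hump on top, 36 mm high in all, about 0.18 kg, lying on the lid of the largest box. Origin: centre of its flat underside; z up. The sides across y are flat from 6 to 24 mm above the underside.
- stone_mid (a point): Middle of the rock, 17 mm above its underside.
- tray: Shallow open tray of light wood, fixed to the table, 180 (x, long) x 130 (y) x 22 mm high outside, walls 6 mm and floor 6 mm thick. Origin: centre of its underside; z up. A shell lies at its -x end; the middle and the +x end are empty.
- shell: Bystander: cream spiral shell, 48 mm across, 32 mm high, in the -x end of the tray. Origin: centre of its underside.
- dish: Bystander: small open glass dish, 48 mm across, 13 mm high, on the table off one short end of the small box. Origin: centre of its underside.
- eraser: Bystander: dull pink eraser, 22 (x) x 42 (y) x 12 mm, on the table off one short end of the medium box. Origin: centre of its underside.
- lens: Bystander: black hand lens lying flat, 66 mm across, 10 mm high, its handle reaching to 115 mm along x. Origin: under the centre of the glass.
- jar: Bystander: clear jar with a white cap, 64 mm across, 85 mm high. Origin: centre of its underside.
- pot: Bystander: terracotta flower pot, 100 mm across the rim, 90 mm high. Origin: centre of its underside.

How it is judged:
By the outcome, as a careful person would: the job done as asked, in the order asked, and still so for the second after the job is handed in, with the robot touching nothing.
It also fails if it takes over 70 s, if anything falls off the work surface, if the arm or the gripper's body presses on something with over 40 N, if the wrist force passes 120 N, or if a joint passes its speed limit or range.

ROBOT

A 7-joint arm with a two-finger parallel gripper is mounted at the origin on the work surface. World frame = base frame: x ahead of the robot, y to its left, z up, the work surface at z = 0. Lengths are in m, angles in rad, forces in N, time in s.
With the tool pointing down it reaches from about 0.4 to 0.85 m from the base axis. Payload 10.4 kg.
Tool frame: the origin (TCP) lies midway between the tips of the shut fingers; the grasp point (between the pads) lies 19 mm behind it; z points along the fingers, y is the line along which they close (so a half turn about z gives the same grasp; the last joint's range is limited). The gripper opens to 87 mm and grips with 3 to 60 N. Pads are 19 mm wide; open, the fingers measure 117 mm over their backs; the gripper's body (75 mm by 190 mm) begins 51 mm behind the grasp point.
Start: joints at [1.167, 0.332, -0.065, 1.46, 0.022, 1.35, -0.088], TCP at [0.232, -0.58, 0.223] pointing down, gripper open.
Joint ranges: [-2.6, 2.6], [-0.5, 2.12], [-1.47, 1.34], [0.16, 2.42], [-1.27, 4.41], [0.06, 2.06], [-2.6, 2.6]. Speed limits (rad/s): [2.22, 2.22, 2.79, 2.79, 3.14, 3.14, 3.14].

INTERFACE

Orientations are given as a unit quaternion [x, y, z, w].
In Python, from bench import sensors, eyes, order gives the robot as it stands.
- The arm moves only by the tool arm_command, never from a script. Its argument "steps" is a list of rows, each an object with "rot": the turn, a rotation vector about the world's x, y, z in degrees, a list of three; "slide": the shift along the world's x, y, z in m, a list of three; "grip": the opening, from 0 (shut) to 1 (fully open). A call has exactly 8 rows; each row shifts and turns the commanded pose from where the row before left it; what a row does not reach is not made up. A row lasts 1/8 s, in which the tool goes at most 62.5 mm and 10.7 degrees, less where a joint would pass 70% of its speed; a pose out of reach is approached as far as the arm can. A call with a gripper value outside its range is refused whole. The fingers move at their own pace and stop on an object; "newtons" is the grip in N (left out, the last holds). Time passes only in rows, so rows that do not move let the fingers close, or fill a call up. It gives the time, the measured TCP pose, the force, the opening and the grip force at its end, in the units of the state.
- sensors.read_state(): the state, without advancing time (a new reading comes with each control period).
- eyes.camera(name): name is "side" or "top"; returns a dict with "pixels" (400x640x3 uint8, red, green, blue), "intrinsics" (3x3 intrinsics, pixels), "k1" (the pictures are not rectified: a ray, as slopes to the right and down, at radius r is drawn at 1 + k1 r^2 times it, then the intrinsics apply), "pose" (4x4, takes a point from camera to world coordinates). Camera axes: x right, y down, z forward; pixel columns grow to the right and rows downward; lengths in m; the calibration is good to about 2 mm. A picture is of the moment at which its call begins. There is no depth.
- order.close_job(): hands the job in; it is judged then, once.
Trained networks look in a picture, given as the dict that the camera call returned (one of the last four; its "shot" number tells which), for a name from the list of things; names that differ only in an ending like _2 or _b are one class to them, and where a whole thing is asked for, a point or a joint stands for the part that bears it (a point fixed in the world has none). Each returns a list of dicts, best first, with "conf" (0 to 1); they miss things now and then, are a little off and sometimes report something else, mostly with a low value. They report only what shows in the picture. A call takes as long as a camera call.
- eyes.look_for(name, picture): "bbox" ([left, top, right, bottom] in pixels, round what is visible of it).
The state is a dict: "time": time; "joint_positions": joint angles; "joint_vel": joint speeds; "joint_torque": joint torques, N m; "ee_pos": TCP position; "eef_rot": TCP orientation; "ft_force": force on the tool from outside, world axes, zero at the start; "torque": the same for the moment, N m; "width": finger opening in m; "grip_force": force on a finger pad.
Only numpy, scipy, OpenCV 4.12 (cv2) and the standard library are available. Lean on these libraries where they do the work, as an engineer would, in place of code of your own. Each camera call takes 0.05 s, during which the arm holds its last target. There are 200 camera calls.

## Working session

There is one attempt and no reset: what is moved stays moved. The work goes in short steps, Python scripts to look and compute and a tool call to move; the robot and the scene stay as the last step left them, time stands still between calls to the robot, and variables do not carry over. Pictures are saved under pics/ and viewed, at most 10 in all, crops included, and the job is handed in when it is done.

Besides the shell and the picture viewer there is one more tool, called after ">>>" as a command line: name --argument value ..., lists and objects as JSON in quotes. arm_command: Moves the arm, as the interface text tells. Its arguments: {"type":"object","properties":{"steps":{"type":"array","items":{"type":"object","properties":{"rot":{"type":"array","items":{"type":"number"}},"slide":{"type":"array","items":{"type":"number"}},"grip":{"type":"number"}}}},"newtons":{"type":"number"}},"required":["steps"]}

```bash
mkdir -p pics; ls; python3 - <<'E'
from bench import sensors, eyes
import cv2,json
s=sensors.read_state(); print({k:s[k] for k in('time','ee_pos','eef_rot','width')})
for n in('top','side'):
    p=eyes.camera(n); cv2.imwrite(f'pics/{n}0.png',p['pixels'][:,:,::-1]); print(n,p['intrinsics'],p['k1'],p['pose'])
    for o in('large_box','medium_box','small_box','stone','tray','shell','dish','eraser','lens','jar','pot'):
        print(o,[(d['bbox'],round(d['conf'],2)) for d in eyes.look_for(o,p)[:2]])
E
```

```text
pics
{'time': 0.0, 'ee_pos': array([ 0.23216529, -0.57985023,  0.2217472 ]), 'eef_rot': array([ 9.81924548e-01,  1.89271453e-01, -1.50786394e-04, -6.90520244e-04]), 'width': 0.08675949031277702}
top [[394.56527865   0.         322.67624731]
 [  0.         394.56527865 196.0921017 ]
 [  0.           0.           1.        ]] -0.07067123674766176 [[ 0.11367196 -0.97109994  0.20986565  0.41043701]
 [-0.99351453 -0.1116917   0.02130379  0.00180709]
 [ 0.00275215 -0.21092621 -0.97749811  1.00134155]
 [ 0.          0.          0.          1.        ]]
large_box [([352.8, 224.8, 405.4, 287.1], 0.7), ([187.6, 241.6, 214.8, 272.9], 0.63)]
medium_box [([443.1, 263.8, 479.0, 310.0], 0.96), ([457.8, 163.4, 507.5, 204.4], 0.29)]
small_box [([182.9, 243.2, 214.3, 277.1], 0.81)]
stone [([366.9, 240.7, 389.8, 261.0], 0.83), ([352.8, 225.1, 401.3, 284.4], 0.44)]
tray []
shell [([270.4, 253.5, 289.5, 268.5], 0.84)]
dish [([200.4, 217.0, 222.3, 236.3], 0.82)]
eraser [([462.7, 249.6, 480.9, 255.4], 0.46)]
lens [([334.9, 106.4, 363.0, 156.3], 0.95), ([254.8, 200.0, 314.8, 277.4], 0.22)]
jar [([163.8, 140
[... 375 characters left out ...]
 -0.70620767 -0.70798421  0.87799929]
 [ 0.          0.          0.          1.        ]]
large_box [([353.7, 168.1, 416.2, 219.1], 0.74), ([402.6, 135.0, 445.0, 168.4], 0.41)]
medium_box [([401.6, 135.5, 442.8, 168.2], 0.6)]
small_box [([326.8, 92.2, 357.6, 137.3], 0.69), ([320.1, 330.1, 368.6, 372.1], 0.59)]
stone [([369.1, 171.0, 394.0, 192.2], 0.71)]
tray [([299.3, 233.1, 386.1, 289.3], 0.9)]
shell [([355.7, 258.7, 379.7, 278.0], 0.5)]
dish [([291.8, 313.5, 317.4, 338.4], 0.97)]
eraser [([390.8, 135.3, 399.0, 143.8], 0.66)]
lens [([231.5, 170.8, 275.8, 206.6], 0.92)]
jar [([185.9, 303.2, 224.1, 354.6], 0.59)]
pot [([326.9, 91.1, 359.1, 139.2], 0.88), ([367.3, 176.3, 395.5, 195.3], 0.33)]
```

```bash
python3 - <<'E'
import cv2
a=cv2.imread('pics/top0.png')[190:320,170:490]; cv2.imwrite('pics/topc.png',cv2.resize(a,None,fx=2.5,fy=2.5,interpolation=cv2.INTER_CUBIC))
a=cv2.imread('pics/side0.png')[80:380,180:460]; cv2.imwrite('pics/sidec.png',cv2.resize(a,None,fx=2,fy=2,interpolation=cv2.INTER_CUBIC))
E
```

```text
(no output)
```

View pics/topc.png

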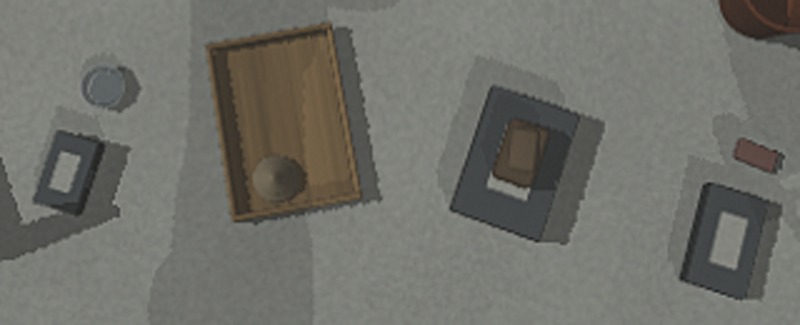

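View pics/sidec.png

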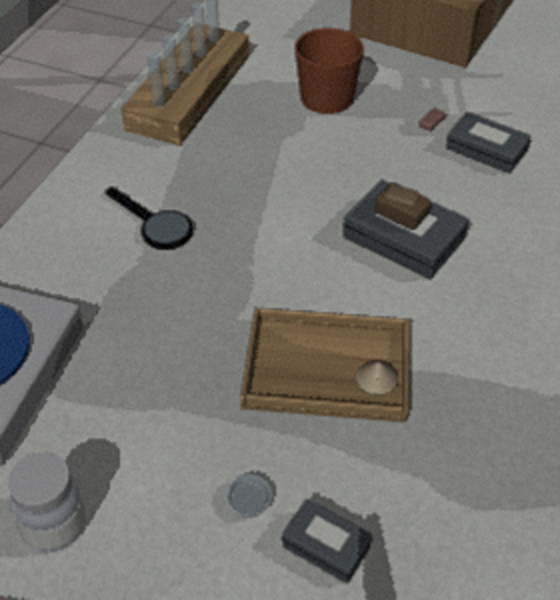

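```bash
cat > h.py <<'E'
import numpy as np, cv2
from scipy.optimize import minimize
from bench import sensors, eyes
DIM=dict(large_box=(.13,.09,.038),medium_box=(.1,.06,.03),small_box=(.074,.046,.028),stone=(.06,.04,.03),tray=(.18,.13,.022))
def proj(P,c):
    T=np.linalg.inv(c['pose']); q=np.asarray(P)@T[:3,:3].T+T[:3,3]; s=q[:,:2]/q[:,2:]
    s=s*(1+c['k1']*(s**2).sum(1,keepdims=True)); K=c['intrinsics']; return s*[K[0,0],K[1,1]]+K[:2,2]
def back(px,c,z):
    K=c['intrinsics']; d=(np.asarray(px,float)-K[:2,2])/[K[0,0],K[1,1]]; s=d.copy()
    for _ in range(8): s=d/(1+c['k1']*(s**2).sum(1,keepdims=True))
    r=np.c_[s,np.ones(len(s))]@c['pose'][:3,:3].T; o=c['pose'][:3,3]; return o+r*((z-o[2])/r[:,2])[:,None]
def corners(x,y,a,dim,z0=0):
    l,w,h=dim; R=np.array([[np.cos(a),-np.sin(a)],[np.sin(a),np.cos(a)]])
    b=np.array([[l,w],[-l,w],[-l,-w],[l,-w]])/2@R.T+[x,y]
    return np.vstack([np.c_[b,np.full(4,z)] for z in(z0,z0+h)])
def ren(p,c,dim,z0):
    S=4; u=proj(corners(*p,dim,z0),c); m=np.zeros((400*S,640*S),np.float32)
    cv2.fillConvexPoly(m,np.round(cv2.convexHull(((u+.5)*S-.5).astype(np.float32))*16).astype(np.int32),1.,shift=4)
    return cv2.resize(m,(640,400),interpolation=cv2.INTER_AREA)
def fit(p0,dim,cams,mask,z0=0,pad=14):
    W=[]
    for c in cams:
        u=proj(corners(*p0,dim,z0),c); lo=u.min(0).astype(int)-pad; hi=u.max(0).astype(int)+pad
        w=np.zeros((400,640),np.uint8); w[max(lo[1],0):hi[1],max(lo[0],0):hi[0]]=1
        m=mask(c['pixels'].astype(int)).astype(np.uint8)*w
        n,l,st,_=cv2.connectedComponentsWithStats(m); i=1+st[1:,4].argmax(); m=(l==i).astype(np.uint8)
        k=cv2.findContours(m,cv2.RETR_EXTERNAL,cv2.CHAIN_APPROX_NONE)[0]; cv2.drawContours(m,k,-1,1,-1)
        W.append((c,m))
    f=lambda v: sum(np.abs(ren((v[0]/1e3,v[1]/1e3,v[2]/50),c,dim,z0)-m).sum() for c,m in W)
    v0=np.array([p0[0]*1e3,p0[1]*1e3,p0[2]*50])
    for _ in range(2):
        r=minimize(f,v0,method='Nelder-Mead',options=dict(initial_simplex=v0+np.array([[0,0,0],[6,0,0],[0,6,0],[0,0,5]]),xatol=.05,fatol=.2)); v0=r.x
    return np.array([v0[0]/1e3,v0[1]/1e3,v0[2]/50]),r.fun,[m.sum() for _,m in W]
dark=lambda I:I.max(2)<78
E
python3 - <<'E'
from h import *
t=eyes.camera('top'); s=eyes.camera('side')
for n,z,cc in(('large_box',.038,[(492,87),(580,118),(540,240),(450,210)]),('medium_box',.03,[(707,184),(768,203),(741,298),(682,280)]),('small_box',.028,[(62,131),(103,142),(81,214),(36,205)]),('tray',.022,[(208,45),(330,23),(360,200),(232,220)]),('stone',.068,[(508,118),(548,123),(535,188),(494,182)])):
    P=back(np.array(cc)/2.5+[169.7,189.7],t,z)[:,:2]; m=P.mean(0); d=(P[0]+P[1]-P[2]-P[3]); a=np.arctan2(d[1],d[0])
    p=(*m,a); print(n,np.round(m,4),round(np.degrees(a),1),'size',np.round(np.linalg.norm(d)/2,3),np.round(np.linalg.norm(P[0]-P[1]),3))
    z0=.038 if n=='stone' else 0
    brown=lambda I:(I[...,0]-I[...,2]>(18))
    mk=brown if n in('stone','tray') else dark
    for cams in([t],[s],[t,s]):
        q,e,ar=fit(p,DIM[n],cams,mk,z0,10); print('  fit',np.round(q[:2],4),round(np.degrees(q[2]),1),round(e,1),ar)
for o,b,z in(('dish',[200.4,217,222.3,236.3],.01),('eraser',[462.7,246,482,258],.01),('shell',[270.4,253.5,289.5,268.5],.02)):
    print(o,back([((b[0]+b[2])/2,(b[1]+b[3])/2)],t,z))
for u,v in((60,170),(90,180),(490,150),(570,190),(700,240),(120,180),(600,180),(520,150),(300,100)):
    print((u,v),t['pixels'][int(190+v/2.5),int(170+u/2.5)],end=' ')
E
```

```text
large_box [ 0.4869 -0.1224] -13.5 size 0.126 0.091
  fit [ 0.4884 -0.1231] -12.7 55.8 [np.uint64(2045)]
  fit [ 0.4865 -0.1258] -12.8 279.0 [np.uint64(1686)]
  fit [ 0.4884 -0.1235] -13.1 355.0 [np.uint64(2045), np.uint64(1686)]
medium_box [ 0.4347 -0.3332] -12.5 size 0.096 0.063
  fit [ 0.4358 -0.3374] -12.2 72.8 [np.uint64(1179)]
  fit [ 0.434 -0.339] -8.7 90.2 [np.uint64(762)]
  fit [ 0.435  -0.3376] -12.1 172.4 [np.uint64(1179), np.uint64(762)]
small_box [0.4276 0.3099] -8.9 size 0.074 0.043
  fit [0.4287 0.3147] -10.4 46.4 [np.uint64(638)]
  fit [0.4266 0.3137] -10.1 78.8 [np.uint64(1117)]
  fit [0.427 0.314] -10.1 148.9 [np.uint64(638), np.uint64(1117)]
tray [0.5037 0.11  ] 16.4 size 0.178 0.125
  fit [0.5044 0.111 ] 16.9 94.4 [np.uint64(3736)]
  fit [0.5034 0.1092] 17.0 93.2 [np.uint64(4189)]
  fit [0.5035 0.1103] 16.9 229.5 [np.uint64(3736), np.uint64(4189)]
stone [ 0.4949 -0.1229] -6.9 size 0.062 0.038
  fit [ 0.4964 -0.1197] -13.5 202.7 [np.uint64(282)]
  fit [ 0.4943 -0.1262] 9.2 134.1 [np.uint64(375)]
  fit [ 0.4935 -0.1227] 5.9 355.1 [np.uint64(282), np.uint64(375)]
dish [[0.51201459 0.29545462 0.01      ]]
eraser [[ 0.52294639 -0.36857658  0.01      ]]
shell [[0.4466152  0.10915002 0.02      ]]
(60, 170) [132 134 127] (90, 180) [48 48 48] (490, 150) [64 66 67] (570, 190) [86 87 83] (700, 240) [68 72 72] (120, 180) [133 135 129] (600, 180) [124 125 120] (520, 150) [89 79 64] (300, 100) [104  88  65]
```

>>> arm_command --steps '[{"slide":[0.03,0.05,0],"rot":[0,0,-3.6],"grip":1},{"slide":[0.03,0.05,0],"rot":[0,0,-3.6],"grip":1},{"slide":[0.03,0.05,0],"rot":[0,0,-3.6],"grip":1},{"slide":[0.03,0.05,0],"rot":[0,0,-3.6],"grip":1},{"slide":[0.03,0.05,0],"rot":[0,0,-3.6],"grip":1},{"slide":[0.03,0.05,0],"rot":[0,0,-3.6],"grip":1},{"slide":[0.03,0.05,0],"rot":[0,0,-3.6],"grip":1},{"slide":[0.03,0.05,0],"rot":[0,0,-3.6],"grip":1}]' --newtons 15

```text
time: 2.3
ee_pos: [0.4731, -0.1786, 0.2229]
eef_rot: [0.998, -0.062, 0.0, 0.0]
ft_force: [1.4, -1.0, -0.4]
width: 0.0869
grip_force: 0.0
```

>>> arm_command --steps '[{"slide":[0.01,0.028,-0.01],"grip":1},{"slide":[0.011,0.028,-0.02],"grip":1},{"slide":[0,0,-0.04],"grip":1},{"slide":[0,0,-0.04],"grip":1},{"slide":[0,0,-0.03],"grip":1},{"slide":[0,0,-0.02],"grip":1},{"slide":[0,0,-0.01],"grip":1},{"slide":[0,0,0],"grip":1}]'

```text
schema error: expected keys rot, slide, grip
```

>>> arm_command --steps '[{"slide":[0.01,0.028,-0.01],"rot":[0,0,0],"grip":1},{"slide":[0.011,0.028,-0.02],"rot":[0,0,0],"grip":1},{"slide":[0,0,-0.04],"rot":[0,0,0],"grip":1},{"slide":[0,0,-0.04],"rot":[0,0,0],"grip":1},{"slide":[0,0,-0.03],"rot":[0,0,0],"grip":1},{"slide":[0,0,-0.03],"rot":[0,0,0],"grip":1},{"slide":[0,0,-0.01],"rot":[0,0,0],"grip":1},{"slide":[0,0,0],"rot":[0,0,0],"grip":1}]'

```text
time: 3.3
ee_pos: [0.4933, -0.1242, 0.0427]
eef_rot: [0.998, -0.061, -0.0, -0.0]
ft_force: [0.3, -0.2, -0.0]
width: 0.0869
grip_force: 0.0
```

>>> arm_command --steps '[{"slide":[0,0,0],"rot":[0,0,0],"grip":0},{"slide":[0,0,0],"rot":[0,0,0],"grip":0},{"slide":[0,0,0],"rot":[0,0,0],"grip":0},{"slide":[0,0,0],"rot":[0,0,0],"grip":0},{"slide":[0,0,0],"rot":[0,0,0],"grip":0},{"slide":[0,0,0],"rot":[0,0,0],"grip":0},{"slide":[0,0,0.005],"rot":[0,0,0],"grip":0},{"slide":[0,0,0.015],"rot":[0,0,0],"grip":0}]' --newtons 15

```text
time: 4.3
ee_pos: [0.4926, -0.1241, 0.0626]
eef_rot: [0.998, -0.061, -0.001, -0.0]
ft_force: [0.4, 0.2, -2.3]
width: 0.0414
grip_force: 14.3
```

>>> arm_command --steps '[{"slide":[0,0,0.03],"rot":[0,0,0],"grip":0},{"slide":[0,0.01,0.03],"rot":[0,0,3],"grip":0},{"slide":[0.007,0.04,0],"rot":[0,0,5],"grip":0},{"slide":[0.01,0.05,0],"rot":[0,0,6],"grip":0},{"slide":[0.01,0.05,0],"rot":[0,0,6],"grip":0},{"slide":[0.01,0.05,0],"rot":[0,0,4],"grip":0},{"slide":[0.01,0.03,0],"rot":[0,0,0],"grip":0},{"slide":[0,0.015,0],"rot":[0,0,0],"grip":0}]'

```text
time: 5.3
ee_pos: [0.5405, 0.1227, 0.1234]
eef_rot: [0.989, 0.149, 0.0, -0.0]
ft_force: [-0.1, -0.2, -2.0]
width: 0.0416
grip_force: 14.3
```

```bash
python3 - <<'E'
from h import *
p=eyes.camera('side'); cv2.imwrite('pics/s2.png',cv2.resize(p['pixels'][140:320,250:450,::-1],None,fx=3,fy=3,interpolation=cv2.INTER_CUBIC))
t=eyes.camera('top'); 
for c in([p],[t],[p,t]):
  q,e,a=fit((.488,-.1235,-.223),DIM['large_box'],c,dark,0,8); print(np.round(q[:2],4),np.degrees(q[2]),e,a)
print(sensors.read_state()['ee_pos'])
E
```

```text
[ 0.4904 -0.1211] -14.630097658371156 648.625 [np.uint64(2426)]
[ 0.4896 -0.1229] -12.950674526159439 410.5625 [np.uint64(1802)]
[ 0.4894 -0.1229] -13.038131184174619 1069.875 [np.uint64(2426), np.uint64(1802)]
[0.53993015 0.12208138 0.12305191]
```

View pics/s2.png

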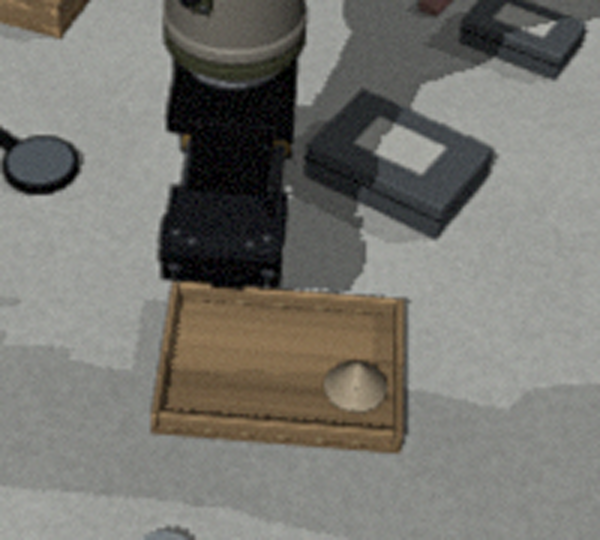

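>>> arm_command --steps '[{"slide":[0,0,-0.03],"rot":[0,0,0],"grip":0},{"slide":[0,0,-0.04],"rot":[0,0,0],"grip":0},{"slide":[0,0,-0.02],"rot":[0,0,0],"grip":0},{"slide":[0,0,-0.01],"rot":[0,0,0],"grip":0},{"slide":[0,0,-0.005],"rot":[0,0,0],"grip":0},{"slide":[0,0,-0.004],"rot":[0,0,0],"grip":0},{"slide":[0,0,-0.002],"rot":[0,0,0],"grip":0},{"slide":[0,0,0],"rot":[0,0,0],"grip":0}]'

```text
time: 6.4
ee_pos: [0.5405, 0.1208, 0.0118]
eef_rot: [0.989, 0.148, 0.0, 0.0]
ft_force: [0.6, -0.3, -2.7]
width: 0.0417
grip_force: 14.3
```

>>> arm_command --steps '[{"slide":[0,0,-0.0005],"rot":[0,0,0],"grip":0},{"slide":[0,0,-0.0005],"rot":[0,0,0],"grip":0},{"slide":[0,0,-0.0005],"rot":[0,0,0],"grip":0},{"slide":[0,0,0],"rot":[0,0,0],"grip":0.6},{"slide":[0,0,0],"rot":[0,0,0],"grip":0.65},{"slide":[0,0,0],"rot":[0,0,0],"grip":0.65},{"slide":[0,0,0.03],"rot":[0,0,0],"grip":0.65},{"slide":[0,0,0.04],"rot":[0,0,0],"grip":0.65}]'

```text
time: 7.4
ee_pos: [0.5395, 0.1206, 0.0801]
eef_rot: [0.989, 0.148, -0.001, -0.0]
ft_force: [0.8, -0.5, 0.8]
width: 0.0566
grip_force: 0.0
```

>>> arm_command --steps '[{"slide":[0,0,0.06],"rot":[0,0,0],"grip":0.65},{"slide":[-0.012,-0.055,0.02],"rot":[0,0,-4.1],"grip":1},{"slide":[-0.012,-0.058,0.02],"rot":[0,0,-5],"grip":1},{"slide":[-0.012,-0.058,0],"rot":[0,0,-5],"grip":1},{"slide":[-0.012,-0.058,0],"rot":[0,0,-5],"grip":1},{"slide":[-0.012,-0.058,0],"rot":[0,0,-5],"grip":1},{"slide":[0,0,0],"rot":[0,0,-5],"grip":1},{"slide":[0,0,0],"rot":[0,0,0],"grip":1}]'

```text
time: 8.4
ee_pos: [0.4802, -0.1664, 0.18]
eef_rot: [0.994, -0.105, -0.0, -0.0]
ft_force: [0.3, 0.4, 0.1]
width: 0.0867
grip_force: 0.0
```

```bash
python3 - <<'E'
from h import *
p=eyes.camera('side'); t=eyes.camera('top'); 
A=[x['pixels'][...,::-1] for x in(t,p)]
cv2.imwrite('pics/b3.png',np.vstack([cv2.resize(A[0][200:320,160:490],(792,288),interpolation=cv2.INTER_CUBIC),cv2.resize(A[1][90:300,260:500],(343,300),interpolation=cv2.INTER_CUBIC) if 0 else cv2.resize(A[1][110:270,60:500],(792,288),interpolation=cv2.INTER_CUBIC)]))
for c in([p],[t],[p,t]):
  for n,g in(('medium_box',(.435,-.3376,-.21)),('large_box',(.488,-.1235,-.223))):
    q,e,a=fit(g,DIM[n],c,dark,0,8); print(n,np.round(q[:2],4),np.degrees(q[2]),e,a)
E
```

```text
medium_box [ 0.4372 -0.3367] -13.22805483769964 139.0625 [np.uint64(874)]
large_box [ 0.4863 -0.1253] -11.835420999119469 171.4375 [np.uint64(1790)]
medium_box [ 0.445  -0.2544] -3.4980789126957457 1108.25 [np.uint64(64)]
large_box [ 0.4938 -0.1289] -18.640302869596955 688.0625 [np.uint64(2735)]
medium_box [ 0.4375 -0.3365] -11.939948128129833 1392.8125 [np.uint64(874), np.uint64(64)]
large_box [ 0.4892 -0.1245] -14.003302535753486 876.875 [np.uint64(1790), np.uint64(2735)]
```

View pics/b3.png

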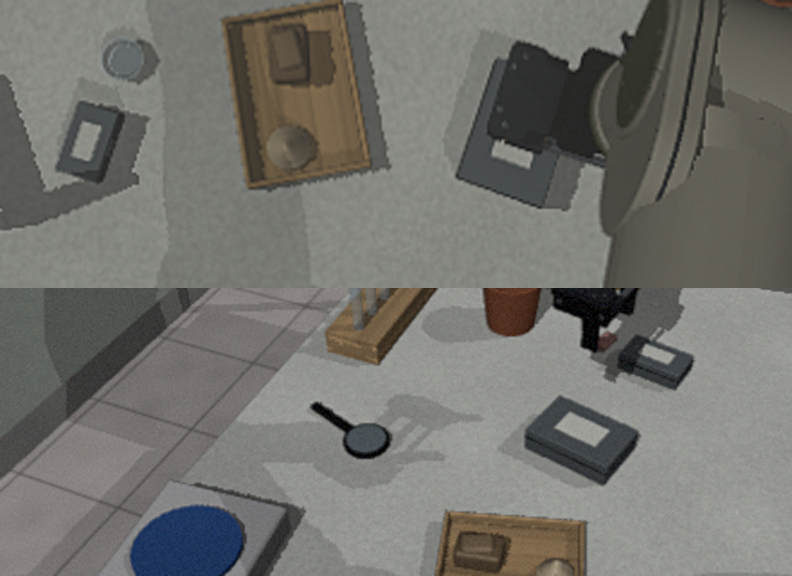

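>>> arm_command --steps '[{"slide":[-0.012,-0.05,0],"rot":[0,0,0],"grip":1},{"slide":[-0.013,-0.05,0],"rot":[0,0,0],"grip":1},{"slide":[-0.013,-0.05,0],"rot":[0,0,0],"grip":1},{"slide":[-0.0067,-0.0216,-0.02],"rot":[0,0,0],"grip":1},{"slide":[0,0,-0.05],"rot":[0,0,0],"grip":1},{"slide":[0,0,-0.04],"rot":[0,0,0],"grip":1},{"slide":[0,0,-0.02],"rot":[0,0,0],"grip":1},{"slide":[0,0,0],"rot":[0,0,0],"grip":1}]'

```text
time: 9.5
ee_pos: [0.4352, -0.3356, 0.0481]
eef_rot: [0.995, -0.104, -0.001, -0.001]
ft_force: [-0.1, 0.4, 0.2]
width: 0.0871
grip_force: 0.0
```

>>> arm_command --steps '[{"slide":[0,-0.002,-0.02],"rot":[0,0,0],"grip":1},{"slide":[0,0,-0.015],"rot":[0,0,0],"grip":1},{"slide":[0,0,-0.007],"rot":[0,0,0],"grip":1},{"slide":[0,0,0],"rot":[0,0,0],"grip":0},{"slide":[0,0,0],"rot":[0,0,0],"grip":0},{"slide":[0,0,0],"rot":[0,0,0],"grip":0},{"slide":[0,0,0],"rot":[0,0,0],"grip":0},{"slide":[0,0,0],"rot":[0,0,0],"grip":0}]' --newtons 15

```text
time: 10.5
ee_pos: [0.436, -0.3398, 0.0086]
eef_rot: [0.994, -0.105, 0.0, 0.0]
ft_force: [-0.4, 1.5, 5.1]
width: 0.0599
grip_force: 15.0
```

>>> arm_command --steps '[{"slide":[0,0,0.02],"rot":[0,0,0],"grip":0},{"slide":[0,0,0.045],"rot":[0,0,0],"grip":0},{"slide":[0.006,0.024,0.04],"rot":[0,0,0],"grip":0},{"slide":[0.012,0.05,0],"rot":[0,0,0],"grip":0},{"slide":[0.012,0.05,0],"rot":[0,0,0],"grip":0},{"slide":[0.012,0.05,0],"rot":[0,0,0],"grip":0},{"slide":[0.01,0.04,0],"rot":[0,0,-0.4],"grip":0},{"slide":[0,0,0],"rot":[0,0,0],"grip":0}]'

```text
time: 11.5
ee_pos: [0.4881, -0.1223, 0.113]
eef_rot: [0.994, -0.106, -0.0, -0.0]
ft_force: [-0.8, 0.5, -2.5]
width: 0.06
grip_force: 15.0
```

```bash
python3 - <<'E'
from h import *
p=eyes.camera('side'); t=eyes.camera('top'); s=sensors.read_state(); print(s['ee_pos'],s['eef_rot'])
A=[x['pixels'][...,::-1] for x in(t,p)]
cv2.imwrite('pics/b4.png',np.hstack([cv2.resize(A[0][180:310,330:480],(450,390),interpolation=cv2.INTER_CUBIC),cv2.resize(A[1][115:245,330:445],(345,390),interpolation=cv2.INTER_CUBIC)]))
E
```

```text
[ 0.48728619 -0.12617073  0.11280844] [ 9.94101762e-01 -1.08450575e-01 -2.95852893e-04  2.69356606e-04]
```

View pics/b4.png

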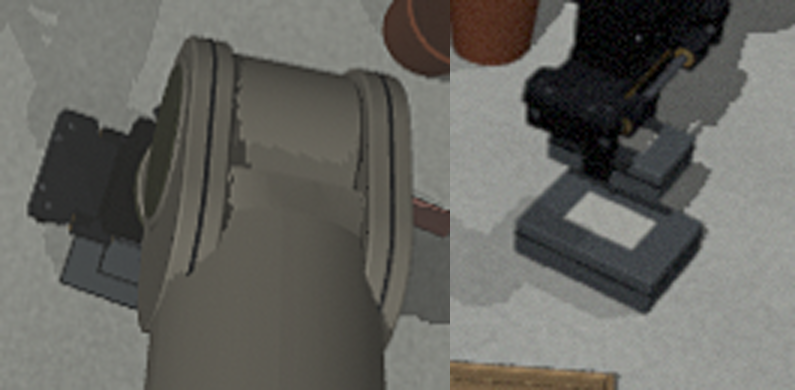

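>>> arm_command --steps '[{"slide":[0,0,-0.02],"rot":[0,0,0],"grip":0},{"slide":[0,0,-0.02],"rot":[0,0,0],"grip":0},{"slide":[0,0,-0.01],"rot":[0,0,0],"grip":0},{"slide":[0,0,-0.008],"rot":[0,0,0],"grip":0},{"slide":[0,0,-0.004],"rot":[0,0,0],"grip":0},{"slide":[0,0,-0.001],"rot":[0,0,0],"grip":0},{"slide":[0,0,0],"rot":[0,0,0],"grip":0},{"slide":[0,0,0],"rot":[0,0,0],"grip":0}]'

```text
time: 12.6
ee_pos: [0.4878, -0.1258, 0.0504]
eef_rot: [0.994, -0.109, 0.0, 0.0]
ft_force: [0.5, 0.2, -2.4]
width: 0.0599
grip_force: 15.0
```

```bash
python3 - <<'E'
from h import *
p=eyes.camera('side'); S=[sensors.read_state() for _ in range(3)]; print([x['ee_pos'] for x in S],S[0]['ft_force'])
img=p['pixels'][135:245,330:445,::-1]
cv2.imwrite('pics/b5.png',cv2.resize(img,None,fx=5,fy=5,interpolation=cv2.INTER_CUBIC))
E
```

```text
[array([ 0.48780085, -0.12585815,  0.05034681]), array([ 0.48780085, -0.12585815,  0.05034681]), array([ 0.48780085, -0.12585815,  0.05034681])] [ 0.67761195  0.41491075 -1.69290598]
```

View pics/b5.png

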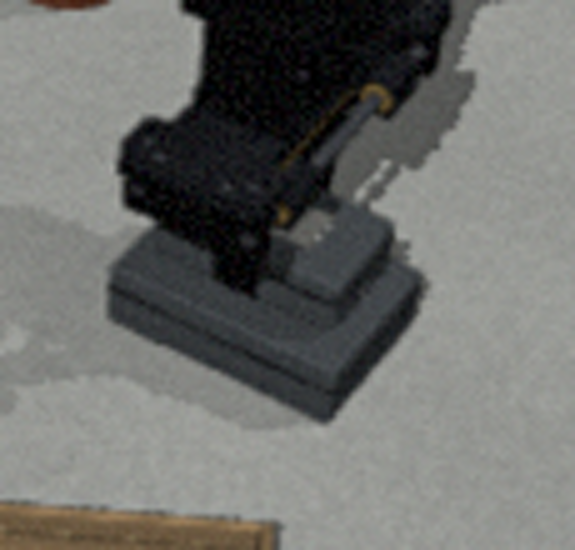

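>>> arm_command --steps '[{"slide":[0,0,-0.001],"rot":[0,0,0],"grip":0},{"slide":[0,0,-0.001],"rot":[0,0,0],"grip":0},{"slide":[0,0,-0.0005],"rot":[0,0,0],"grip":0},{"slide":[0,0,-0.0005],"rot":[0,0,0],"grip":0},{"slide":[0,0,0],"rot":[0,0,0],"grip":0},{"slide":[0,0,0],"rot":[0,0,0],"grip":0},{"slide":[0,0,0],"rot":[0,0,0],"grip":0},{"slide":[0,0,0],"rot":[0,0,0],"grip":0}]'

```text
time: 13.65
ee_pos: [0.4876, -0.1258, 0.0471]
eef_rot: [0.994, -0.109, 0.0, 0.0]
ft_force: [-0.3, 0.2, -2.1]
width: 0.0596
grip_force: 15.0
```

>>> arm_command --steps '[{"slide":[0,0,-0.0005],"rot":[0,0,0],"grip":0},{"slide":[0,0,0],"rot":[0,0,0],"grip":0},{"slide":[0,0,-0.0005],"rot":[0,0,0],"grip":0},{"slide":[0,0,0],"rot":[0,0,0],"grip":0},{"slide":[0,0,-0.0005],"rot":[0,0,0],"grip":0},{"slide":[0,0,0],"rot":[0,0,0],"grip":0},{"slide":[0,0,0],"rot":[0,0,0],"grip":0},{"slide":[0,0,0],"rot":[0,0,0],"grip":0}]'

```text
time: 14.65
ee_pos: [0.4877, -0.1259, 0.0465]
eef_rot: [0.994, -0.109, 0.0, 0.0]
ft_force: [-5.9, 0.9, 11.4]
width: 0.0595
grip_force: 15.0
```

>>> arm_command --steps '[{"slide":[0,0,0.0005],"rot":[0,0,0],"grip":0.75},{"slide":[0,0,0],"rot":[0,0,0],"grip":0.9},{"slide":[0,0,0],"rot":[0,0,0],"grip":1},{"slide":[0,0,0.02],"rot":[0,0,0],"grip":1},{"slide":[0,0,0.05],"rot":[0,0,0],"grip":1},{"slide":[0,0,0.05],"rot":[0,0,0],"grip":1},{"slide":[-0.005,0.055,0.02],"rot":[0,0,0],"grip":1},{"slide":[-0.005,0.055,0],"rot":[0,0,0],"grip":1}]'

```text
time: 15.65
ee_pos: [0.4785, -0.0147, 0.188]
eef_rot: [0.994, -0.11, 0.002, 0.0]
ft_force: [1.8, 0.0, 0.9]
width: 0.087
grip_force: 0.0
```

>>> arm_command --steps '[{"slide":[-0.008,0.058,0],"rot":[0,0,0],"grip":1},{"slide":[-0.008,0.058,0],"rot":[0,0,0],"grip":1},{"slide":[-0.008,0.058,0],"rot":[0,0,0],"grip":1},{"slide":[-0.008,0.058,0],"rot":[0,0,0.7],"grip":1},{"slide":[-0.01,0.058,0],"rot":[0,0,0.7],"grip":1},{"slide":[-0.008,0.04,0],"rot":[0,0,0.7],"grip":1},{"slide":[0,0,0],"rot":[0,0,0],"grip":1},{"slide":[0,0,0],"rot":[0,0,0],"grip":1}]'

```text
time: 16.65
ee_pos: [0.4278, 0.3134, 0.1858]
eef_rot: [0.996, -0.091, -0.0, 0.0]
ft_force: [-0.3, -0.7, -0.0]
width: 0.0871
grip_force: 0.0
```

```bash
python3 - <<'E'
from h import *
t=eyes.camera('top');p=eyes.camera('side')
A=[x['pixels'][...,::-1] for x in(t,p)]
cv2.imwrite('pics/b6.png',np.hstack([cv2.resize(A[0][210:300,335:425],(400,400),interpolation=cv2.INTER_CUBIC),cv2.resize(A[1][145:235,340:430],(400,400),interpolation=cv2.INTER_CUBIC)]))
for c in([p],[t],[p,t]):
    q,e,a=fit((.488,-.1235,-.223),DIM['large_box'],c,dark,0,8); print('large',np.round(q[:2],4),np.degrees(q[2]),e,a)
q,e,a=fit((.427,.314,-.176),DIM['small_box'],[p],dark,0,8); print('small',np.round(q[:2],4),np.degrees(q[2]),e,a)
print(sensors.read_state()['ee_pos'])
E
```

```text
large [ 0.4565 -0.1278] -76.4057085506376 738.5 [np.uint64(1427)]
large [ 0.4881 -0.1226] -13.478858773743138 72.625 [np.uint64(2074)]
large [ 0.4877 -0.123 ] -13.112622425286673 1267.75 [np.uint64(1427), np.uint64(2074)]
small [0.427  0.3139] -10.111432444573706 856.125 [np.uint64(334)]
[0.42831739 0.3127317  0.18595244]
```

View pics/b6.png

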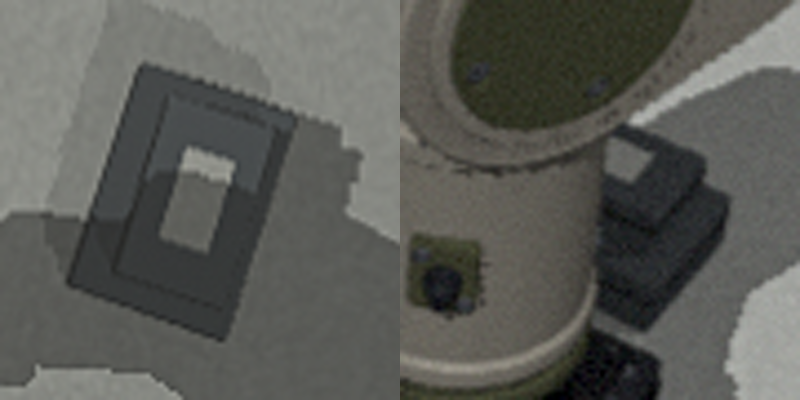

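```bash
python3 - <<'E'
from h import *
t=eyes.camera('top')
img=t['pixels'][210:300,335:425,::-1]
cl=cv2.createCLAHE(4,(3,3)).apply(cv2.cvtColor(cv2.resize(img,(600,600),interpolation=cv2.INTER_CUBIC),cv2.COLOR_BGR2GRAY))
out=cv2.cvtColor(cl,cv2.COLOR_GRAY2BGR); L=(.4881,-.1226,np.radians(-13.3))
for d,z,c in((DIM['large_box'],0,(0,0,255)),(DIM['medium_box'],.038,(0,255,0))):
    u=(proj(corners(*L,d,z)[4:],t)-[335,210]+.5)*600/90-.5
    cv2.polylines(out,[np.round(u).astype(np.int32)],True,c,1)
lab=((t['pixels'].min(2)>95)).astype(np.uint8); 
cv2.imwrite('pics/b7.png',out)
for n,z,cc in(('large',.038,[(140,63),(297,118),(225,340),(68,285)]),('medium',.068,[(170,95),(278,125),(225,305),(115,275)])):
    P=back(np.array(cc)*.225+[334.6,209.6],t,z)[:,:2]; d=P[0]+P[1]-P[2]-P[3]; print(n,P.mean(0),np.degrees(np.arctan2(d[1],d[0])),np.linalg.norm(d)/2,np.linalg.norm(P[0]-P[1]))
E
```

```text
large [ 0.48750548 -0.12174658] -12.913506802089204 0.12780678365586834 0.09156637753404229
medium [ 0.48649806 -0.12544389] -11.739719333381924 0.09972470065773309 0.059732980068572625
```

View pics/b7.png

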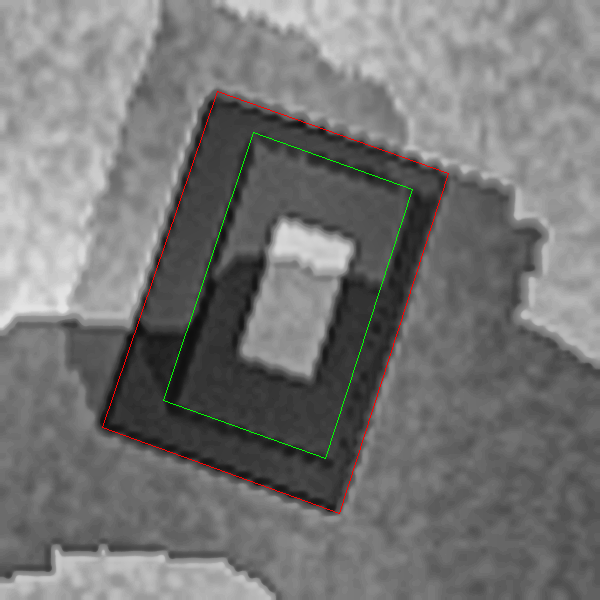

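```bash
cat >> h.py <<'E'
def label(c,p,z,r=.045,thr=18):
    """centroid & yaw of the pale label near p at height z, via rectified lid patch"""
    N=200; g=(np.arange(N)-N/2+.5)/N*2*r; a=p[2]; X,Y=np.meshgrid(g,g)
    W=np.c_[(p[0]+X*np.cos(a)-Y*np.sin(a)).ravel(),(p[1]+X*np.sin(a)+Y*np.cos(a)).ravel(),np.full(N*N,z)]
    u=proj(W,c).astype(np.float32).reshape(N,N,2)
    P=cv2.remap(c['pixels'].min(2).astype(np.float32),u[...,0],u[...,1],cv2.INTER_LINEAR)
    inn=(abs(X)<.028)&(abs(Y)<.018); m=((P>thr)&inn).astype(np.uint8)
    n,l,st,_=cv2.connectedComponentsWithStats(m); i=1+st[1:,4].argmax(); ys,xs=np.where(l==i)
    (cx,cy),(w,h),an=cv2.minAreaRect(np.c_[xs,ys].astype(np.float32))
    k=2*r/N; return np.round([(cx-N/2+.5)*k*1e3,(cy-N/2+.5)*k*1e3,w*k*1e3,h*k*1e3,an],2),P
E
python3 - <<'E'
from h import *
t=eyes.camera('top'); t0=dict(t); t0['pixels']=cv2.imread('pics/top0.png')[...,::-1]
s0=eyes.camera('side'); s0['pixels']=cv2.imread('pics/side0.png')[...,::-1]
for nm,c,p,z,th in(('t0',t0,(.4358,-.3374,np.radians(-12.2)),.03,110),('s0',s0,(.434,-.339,np.radians(-12.2)),.03,110),('now',t,(.4881,-.1226,np.radians(-13.1)),.068,75),('now',t,(.4881,-.1226,np.radians(-13.1)),.068,85)):
    r,P=label(c,p,z,thr=th); print(nm,r,np.percentile(P,[10,30,50,70,90,97]))
E
```

```text
t0 [-0.22  0.37 49.   26.56  0.99] [ 61.734375    66.98115234  68.5234375   83.6484375  124.88886719
 127.77444336]
s0 [ 0.22 -0.45 28.35 50.4  90.  ] [ 50.70410156  60.92060547  65.91992188 123.71210937 145.0625
 147.61339844]
now [ 0.22 -2.48 53.1  30.6   0.  ] [ 53.80859375  55.7109375   67.93945312  73.375       90.60166016
 125.72943359]
now [ 0.22 -2.47 29.7  51.3  90.  ] [ 53.80859375  55.7109375   67.93945312  73.375       90.60166016
 125.72943359]
```

>>> arm_command --steps '[{"slide":[0.008,-0.057,0],"rot":[0,0,-0.3],"grip":1},{"slide":[0.008,-0.057,0],"rot":[0,0,-0.3],"grip":1},{"slide":[0.008,-0.057,0],"rot":[0,0,-0.3],"grip":1},{"slide":[0.008,-0.057,0],"rot":[0,0,-0.3],"grip":1},{"slide":[0.008,-0.057,0],"rot":[0,0,-0.3],"grip":1},{"slide":[0.008,-0.057,0],"rot":[0,0,-0.3],"grip":1},{"slide":[0.008,-0.057,0],"rot":[0,0,-0.3],"grip":1},{"slide":[0.003,-0.039,0],"rot":[0,0,0],"grip":1}]'

```text
time: 17.9
ee_pos: [0.4862, -0.1274, 0.1862]
eef_rot: [0.994, -0.111, 0.0, 0.0]
ft_force: [1.1, 0.8, 0.4]
width: 0.0871
grip_force: 0.0
```

```bash
python3 - <<'E'
from h import *
p=eyes.camera('side'); s=sensors.read_state(); print(s['ee_pos'],2*np.degrees(np.arctan2(s['eef_rot'][1],s['eef_rot'][0])))
s0=dict(p); s0['pixels']=cv2.imread('pics/side0.png')[...,::-1]
img=p['pixels'][145:235,340:430,::-1]; out=cv2.resize(img,(600,600),interpolation=cv2.INTER_CUBIC)
L=(.4865,-.1256,np.radians(-12.6))
for d,z,c in((DIM['large_box'],0,(0,0,255)),(DIM['medium_box'],.038,(0,255,0))):
    u=(proj(corners(*L,d,z)[4:],p)-[340,145]+.5)*600/90-.5
    cv2.polylines(out,[np.round(u).astype(np.int32)],True,c,1)
cv2.imwrite('pics/b8.png',out)
print(fit((.488,-.1235,-.22),DIM['large_box'],[p],dark,0,8))
for th in(75,90,105): print(label(p,L,.068,thr=th)[0])
E
```

```text
[ 0.48587869 -0.13237192  0.18592975] -12.970177574302964
(array([ 0.48723734, -0.12852296, -0.23258745]), np.float64(210.0625), [np.uint64(2005)])
[-0.68 -1.35 32.85 54.   90.  ]
[-1.12 -2.02 31.5  53.1  90.  ]
[-1.13 -2.25 51.3  29.25 -0.  ]
```

View pics/b8.png

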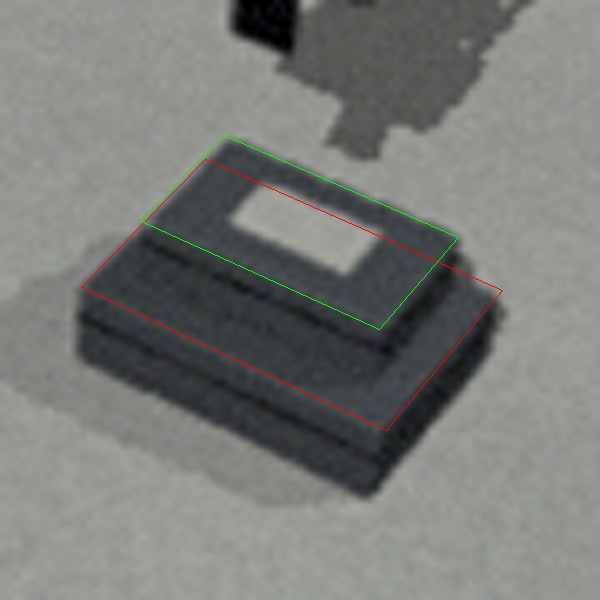

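>>> arm_command --steps '[{"slide":[0.002,0.005,-0.01],"rot":[0,0,0],"grip":1},{"slide":[0,0,-0.04],"rot":[0,0,0],"grip":1},{"slide":[0,0,-0.04],"rot":[0,0,0],"grip":1},{"slide":[0,0,-0.02],"rot":[0,0,0],"grip":1},{"slide":[0,0,-0.01],"rot":[0,0,0],"grip":1},{"slide":[0,0,0],"rot":[0,0,0],"grip":1},{"slide":[0,0,0],"rot":[0,0,0],"grip":1},{"slide":[0,0,0],"rot":[0,0,0],"grip":1}]'

```text
time: 18.95
ee_pos: [0.4892, -0.1189, 0.0669]
eef_rot: [0.994, -0.109, 0.001, 0.0]
ft_force: [-0.0, 0.3, 0.2]
width: 0.087
grip_force: 0.0
```

>>> arm_command --steps '[{"slide":[-0.0015,-0.007,0],"rot":[0,0,0],"grip":1},{"slide":[0,0,-0.012],"rot":[0,0,0],"grip":1},{"slide":[0,0,-0.007],"rot":[0,0,0],"grip":1},{"slide":[0,0,0],"rot":[0,0,0],"grip":1},{"slide":[0,0,0],"rot":[0,0,0],"grip":1},{"slide":[0,0,0],"rot":[0,0,0],"grip":1},{"slide":[0,0,0],"rot":[0,0,0],"grip":1},{"slide":[0,0,0],"rot":[0,0,0],"grip":1}]'

```text
time: 19.95
ee_pos: [0.4872, -0.1258, 0.0472]
eef_rot: [0.994, -0.109, 0.0, 0.0]
ft_force: [-0.4, -0.4, 0.0]
width: 0.0872
grip_force: 0.0
```

>>> arm_command --steps '[{"slide":[0,0,0],"rot":[0,0,0],"grip":0},{"slide":[0,0,0],"rot":[0,0,0],"grip":0},{"slide":[0,0,0],"rot":[0,0,0],"grip":0},{"slide":[0,0,0],"rot":[0,0,0],"grip":0},{"slide":[0,0,0.004],"rot":[0,0,0],"grip":0},{"slide":[0.001,0.0024,0],"rot":[0,0,0],"grip":0},{"slide":[0,0,0],"rot":[0,0,0],"grip":0},{"slide":[0,0,0],"rot":[0,0,0],"grip":0}]'

```text
time: 20.95
ee_pos: [0.4881, -0.1234, 0.051]
eef_rot: [0.994, -0.109, -0.0, 0.0]
ft_force: [-1.0, 0.2, -2.0]
width: 0.0602
grip_force: 15.0
```

>>> arm_command --steps '[{"slide":[0,0,-0.002],"rot":[0,0,-0.4],"grip":0},{"slide":[0,0,-0.001],"rot":[0,0,0],"grip":0},{"slide":[0,0,-0.0005],"rot":[0,0,0],"grip":0},{"slide":[0,0,-0.0003],"rot":[0,0,0],"grip":0},{"slide":[0,0,-0.0002],"rot":[0,0,0],"grip":0},{"slide":[0,0,0],"rot":[0,0,0],"grip":0},{"slide":[0,0,0],"rot":[0,0,0],"grip":0},{"slide":[0,0,0],"rot":[0,0,0],"grip":0}]'

```text
time: 21.95
ee_pos: [0.4881, -0.1234, 0.0471]
eef_rot: [0.994, -0.112, 0.0, 0.0]
ft_force: [-0.8, -0.6, -2.0]
width: 0.06
grip_force: 15.0
```

Not quite down; half a millimetre more, release, back off to a viewing position above.

>>> arm_command --steps '[{"slide":[0,0,-0.0004],"rot":[0,0,0],"grip":0},{"slide":[0,0,-0.0003],"rot":[0,0,0],"grip":0},{"slide":[0,0,0],"rot":[0,0,0],"grip":0.75},{"slide":[0,0,0],"rot":[0,0,0],"grip":0.9},{"slide":[0,0,0],"rot":[0,0,0],"grip":1},{"slide":[0,0,0.02],"rot":[0,0,0],"grip":1},{"slide":[0,0,0.05],"rot":[0,0,0],"grip":1},{"slide":[0,0,0.06],"rot":[0,0,0],"grip":1}]'

```text
time: 22.95
ee_pos: [0.4874, -0.1232, 0.1771]
eef_rot: [0.994, -0.112, -0.001, -0.0]
ft_force: [0.5, -1.2, 0.6]
width: 0.0869
grip_force: 0.0
```

```bash
python3 - <<'E'
from h import *
p=eyes.camera('side'); np.save('pics/s9.npy',p['pixels'])
L=(.4865,-.1256,np.radians(-12.6))
for th in(75,90,105): print(label(p,L,.068,thr=th)[0])
# joint two-box fit
def f(v,m,w):
    a=ren((v[0]/1e3,v[1]/1e3,v[2]/50),p,DIM['large_box'],0); b=ren((v[3]/1e3,v[4]/1e3,v[5]/50),p,DIM['medium_box'],.038)
    return (np.abs(np.maximum(a,b)-m)*w).sum()
img=p['pixels'].astype(int)
u=proj(np.vstack([corners(*L,DIM['large_box']),corners(*L,DIM['medium_box'],.038)]),p); lo=u.min(0).astype(int)-6; hi=u.max(0).astype(int)+6
w=np.zeros((400,640)); w[lo[1]:hi[1],lo[0]:hi[0]]=1
m=(dark(img)*w).astype(np.uint8); k=cv2.findContours(m,cv2.RETR_EXTERNAL,cv2.CHAIN_APPROX_NONE)[0]; k=max(k,key=cv2.contourArea); m[:]=0; cv2.drawContours(m,[k],-1,1,-1)
v=np.array([486.5,-125.6,L[2]*50]*2)
for _ in range(3):
    r=minimize(f,v,args=(m,w),method='Nelder-Mead',options=dict(initial_simplex=np.vstack([v,v+np.eye(6)*4]),xatol=.05,fatol=.2,maxiter=600)); v=r.x
print(np.round(v,2),r.fun,np.degrees(v[[2,5]]/50)); s=sensors.read_state(); print(s['ee_pos'])
cv2.imwrite('pics/b9.png',cv2.resize(p['pixels'][145:235,340:430,::-1],(600,600),interpolation=cv2.INTER_CUBIC))
E
```

```text
[-0.23  0.45 54.9  34.65 -0.  ]
[-0.45  0.22 53.55 31.5   0.  ]
[-0.45  0.45 29.25 51.75 90.  ]
[ 487.06 -127.14  -10.87  485.25 -119.24  -11.4 ] 106.0 [-12.45237184 -13.06834616]
[ 0.4911832  -0.12373959  0.18584159]
```

>>> arm_command --steps '[{"slide":[-0.008,0.057,0],"rot":[0,0,0.3],"grip":1},{"slide":[-0.008,0.057,0],"rot":[0,0,0.4],"grip":1},{"slide":[-0.008,0.057,0],"rot":[0,0,0.4],"grip":1},{"slide":[-0.008,0.057,0],"rot":[0,0,0.4],"grip":1},{"slide":[-0.008,0.057,0],"rot":[0,0,0.4],"grip":1},{"slide":[-0.008,0.057,0],"rot":[0,0,0.4],"grip":1},{"slide":[-0.008,0.057,0],"rot":[0,0,0.4],"grip":1},{"slide":[-0.004,0.038,-0.02],"rot":[0,0,0],"grip":1}]'

```text
time: 24.0
ee_pos: [0.428, 0.3167, 0.1573]
eef_rot: [0.996, -0.087, 0.001, -0.001]
ft_force: [0.5, -0.8, 0.9]
width: 0.087
grip_force: 0.0
```

>>> arm_command --steps '[{"slide":[0,0,-0.03],"rot":[0,0,0],"grip":1},{"slide":[0,0,-0.04],"rot":[0,0,0],"grip":1},{"slide":[0,0,-0.03],"rot":[0,0,0],"grip":1},{"slide":[0,0,-0.01],"rot":[0,0,0],"grip":1},{"slide":[0,0,0],"rot":[0,0,0],"grip":1},{"slide":[0,0,0],"rot":[0,0,0],"grip":1},{"slide":[0,0,0],"rot":[0,0,0],"grip":1},{"slide":[0,0,0],"rot":[0,0,0],"grip":1}]'

```text
time: 25.0
ee_pos: [0.4285, 0.3136, 0.047]
eef_rot: [0.996, -0.089, 0.0, -0.0]
ft_force: [-0.5, 0.3, 0.6]
width: 0.0871
grip_force: 0.0
```

>>> arm_command --steps '[{"slide":[0,0,-0.02],"rot":[0,0,0],"grip":1},{"slide":[0,0,-0.015],"rot":[0,0,0],"grip":1},{"slide":[0,0,-0.005],"rot":[0,0,0],"grip":1},{"slide":[0,0,0],"rot":[0,0,0],"grip":1},{"slide":[0,0,0],"rot":[0,0,0],"grip":1},{"slide":[0,0,0],"rot":[0,0,0],"grip":1},{"slide":[0,0,0],"rot":[0,0,0],"grip":1},{"slide":[0,0,0],"rot":[0,0,0],"grip":1}]'

```text
time: 26.0
ee_pos: [0.4282, 0.3136, 0.0065]
eef_rot: [0.996, -0.089, 0.0, -0.0]
ft_force: [-0.3, -0.4, 0.3]
width: 0.0871
grip_force: 0.0
```

>>> arm_command --steps '[{"slide":[0,0,0],"rot":[0,0,0],"grip":0},{"slide":[0,0,0],"rot":[0,0,0],"grip":0},{"slide":[0,0,0],"rot":[0,0,0],"grip":0},{"slide":[0,0,0],"rot":[0,0,0],"grip":0},{"slide":[0,0,0],"rot":[0,0,0],"grip":0},{"slide":[0,0,0],"rot":[0,0,0],"grip":0},{"slide":[0,0,0],"rot":[0,0,0],"grip":0},{"slide":[0,0,0],"rot":[0,0,0],"grip":0}]' --newtons 12

```text
time: 27.0
ee_pos: [0.4281, 0.3136, 0.0064]
eef_rot: [0.996, -0.089, 0.0, -0.0]
ft_force: [0.9, 1.0, -1.0]
width: 0.0461
grip_force: 12.0
```

>>> arm_command --steps '[{"slide":[0,0,0.02],"rot":[0,0,0],"grip":0},{"slide":[0,0,0.05],"rot":[0,0,0],"grip":0},{"slide":[0,0,0.05],"rot":[0,0,0],"grip":0},{"slide":[0.006,-0.04,0.02],"rot":[0,0,-0.5],"grip":0},{"slide":[0.008,-0.055,0],"rot":[0,0,-0.5],"grip":0},{"slide":[0.008,-0.055,0],"rot":[0,0,-0.5],"grip":0},{"slide":[0.008,-0.055,0],"rot":[0,0,-0.5],"grip":0},{"slide":[0.008,-0.055,0],"rot":[0,0,-0.7],"grip":0}]'

```text
time: 28.0
ee_pos: [0.4659, 0.0517, 0.1463]
eef_rot: [0.994, -0.112, -0.0, 0.0]
ft_force: [1.2, -0.4, -2.0]
width: 0.0465
grip_force: 12.0
```

>>> arm_command --steps '[{"slide":[0.008,-0.055,0],"rot":[0,0,0],"grip":0},{"slide":[0.008,-0.055,0],"rot":[0,0,0],"grip":0},{"slide":[0.004,-0.04,0],"rot":[0,0,0],"grip":0},{"slide":[0.002,-0.027,0],"rot":[0,0,0],"grip":0},{"slide":[0,0,0],"rot":[0,0,0],"grip":0},{"slide":[0,0,0],"rot":[0,0,0],"grip":0},{"slide":[0,0,0],"rot":[0,0,0],"grip":0},{"slide":[0,0,0],"rot":[0,0,0],"grip":0}]'

```text
time: 29.0
ee_pos: [0.4882, -0.1226, 0.1464]
eef_rot: [0.994, -0.112, 0.0, -0.0]
ft_force: [0.4, -0.6, -1.6]
width: 0.0457
grip_force: 12.0
```

>>> arm_command --steps '[{"slide":[0,-0.0008,-0.02],"rot":[0,0,0],"grip":0},{"slide":[0,0,-0.025],"rot":[0,0,0],"grip":0},{"slide":[0,0,-0.015],"rot":[0,0,0],"grip":0},{"slide":[0,0,-0.006],"rot":[0,0,0],"grip":0},{"slide":[0,0,-0.003],"rot":[0,0,0],"grip":0},{"slide":[0,0,0],"rot":[0,0,0],"grip":0},{"slide":[0,0,0],"rot":[0,0,0],"grip":0},{"slide":[0,0,0],"rot":[0,0,0],"grip":0}]'

```text
time: 30.0
ee_pos: [0.4884, -0.1243, 0.0778]
eef_rot: [0.994, -0.112, 0.0, 0.0]
ft_force: [-0.2, 0.7, -2.3]
width: 0.0459
grip_force: 12.0
```

>>> arm_command --steps '[{"slide":[0,0.0008,-0.001],"rot":[0,0,0],"grip":0},{"slide":[0,0,-0.001],"rot":[0,0,0],"grip":0},{"slide":[0,0,-0.0005],"rot":[0,0,0],"grip":0},{"slide":[0,0,-0.0004],"rot":[0,0,0],"grip":0},{"slide":[0,0,-0.0003],"rot":[0,0,0],"grip":0},{"slide":[0,0,0],"rot":[0,0,0],"grip":0},{"slide":[0,0,0],"rot":[0,0,0],"grip":0},{"slide":[0,0,0],"rot":[0,0,0],"grip":0}]'

```text
time: 31.0
ee_pos: [0.4881, -0.1234, 0.0744]
eef_rot: [0.994, -0.112, 0.0, 0.0]
ft_force: [-2.3, 1.0, 4.4]
width: 0.0456
grip_force: 12.0
```

>>> arm_command --steps '[{"slide":[0,0,0],"rot":[0,0,0],"grip":0.7},{"slide":[0,0,0],"rot":[0,0,0],"grip":0.9},{"slide":[0,0,0],"rot":[0,0,0],"grip":1},{"slide":[0,0,0.02],"rot":[0,0,0],"grip":1},{"slide":[0,0,0.05],"rot":[0,0,0],"grip":1},{"slide":[0,0,0.05],"rot":[0,0,0],"grip":1},{"slide":[-0.02,-0.05,0.02],"rot":[0,0,0],"grip":1},{"slide":[-0.02,-0.055,0],"rot":[0,0,0],"grip":1}]'

```text
time: 32.0
ee_pos: [0.4488, -0.2295, 0.2164]
eef_rot: [0.994, -0.111, 0.002, 0.0]
ft_force: [1.1, -0.9, -0.4]
width: 0.0867
grip_force: 0.0
```

>>> arm_command --steps '[{"slide":[-0.025,-0.055,0],"rot":[0,0,0],"grip":1},{"slide":[-0.025,-0.055,0],"rot":[0,0,0],"grip":1},{"slide":[-0.025,-0.055,0],"rot":[0,0,0],"grip":1},{"slide":[-0.025,-0.055,0],"rot":[0,0,0],"grip":1},{"slide":[-0.025,-0.055,0],"rot":[0,0,0],"grip":1},{"slide":[-0.025,-0.055,0],"rot":[0,0,0],"grip":1},{"slide":[0,0,0],"rot":[0,0,0],"grip":1},{"slide":[0,0,0],"rot":[0,0,0],"grip":1}]'

```text
time: 33.0
ee_pos: [0.2984, -0.558, 0.2137]
eef_rot: [0.994, -0.112, -0.0, -0.0]
ft_force: [0.3, -0.6, -1.1]
width: 0.087
grip_force: 0.0
```

```bash
python3 - <<'E'
from h import *
t=eyes.camera('top');p=eyes.camera('side'); print(sensors.read_state()['ee_pos'])
B=('large_box','medium_box','small_box'); Z=(0,.038,.068); out=[]
for c,(x,y),L in((t,(335,205),(.4884,-.1231,-.226)),(p,(340,135),(.4865,-.1256,-.222))):
    U=np.vstack([proj(corners(*L,DIM[b],z),c) for b,z in zip(B,Z)]); lo=U.min(0).astype(int)-6; hi=U.max(0).astype(int)+6
    w=np.zeros((400,640)); w[lo[1]:hi[1],lo[0]:hi[0]]=1
    m=(dark(c['pixels'].astype(int))*w).astype(np.uint8); k=max(cv2.findContours(m,cv2.RETR_EXTERNAL,cv2.CHAIN_APPROX_NONE)[0],key=cv2.contourArea); m[:]=0; cv2.drawContours(m,[k],-1,1,-1)
    f=lambda v:(abs(np.max([ren((v[3*i]/1e3,v[3*i+1]/1e3,v[3*i+2]/50),c,DIM[b],Z[i]) for i,b in enumerate(B)],0)-m)*w).sum()
    f1=lambda v:f(np.tile(v,3)); v=np.array([L[0]*1e3,L[1]*1e3,L[2]*50])
    r=minimize(f1,v,method='Nelder-Mead',options=dict(initial_simplex=np.vstack([v,v+np.eye(3)*4]),xatol=.05,fatol=.2)); v=r.x
    q=(v[0]/1e3,v[1]/1e3,v[2]/50); print('column',np.round(q,4),np.degrees(q[2]),r.fun,m.sum())
    for th in (80,90,100): print(' small label',th,label(c,q,.096,thr=th)[0])
    im=cv2.resize(c['pixels'][y:y+90,x:x+90,::-1],(400,550),interpolation=cv2.INTER_CUBIC) if 0 else cv2.resize(c['pixels'][y:y+100,x:x+72+18,::-1],(400,444),interpolation=cv2.INTER_CUBIC)
    for b,z,col in zip(B,Z,((0,0,255),(0,255,0),(255,200,0))):
        u=(proj(corners(*q,DIM[b],z)[4:],c)-[x,y]+.5)*400/90-.5; cv2.polylines(im,[np.round(u*16).astype(np.int32)],True,col,1,cv2.LINE_AA,4)
    out.append(im)
cv2.imwrite('pics/b10.png',np.hstack(out))
E
```

```text
[ 0.29941385 -0.55732604  0.21417889]
column [ 0.4885 -0.1231 -0.2296] -13.152390758818271 56.875 2044
 small label 80 [-0.9   0.   22.95 40.05 90.  ]
 small label 90 [-0.68  0.   22.05 38.7  90.  ]
 small label 100 [-0.9   0.   21.15 37.35 90.  ]
column [ 0.4865 -0.1258 -0.2235] -12.807208536313546 144.8125 2212
 small label 80 [-0.22  0.68 26.1  40.5  90.  ]
 small label 90 [-0.22  0.22 24.3  39.6  90.  ]
 small label 100 [-0.22  0.45 22.95 37.8  90.  ]
```

View pics/b10.png

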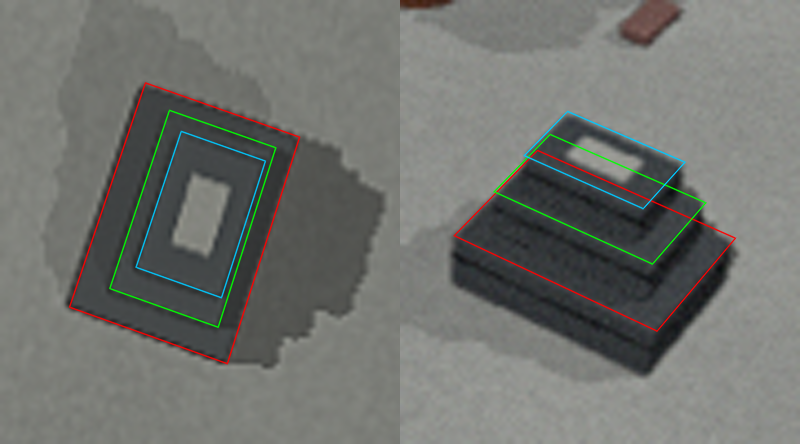

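```bash
python3 -c "
from bench import order; print(order.close_job())"
```

```text
the job is handed in; nothing more can be done
None
```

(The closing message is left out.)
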